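# Free the child-locked notions cupboard

## Robot

A 7-joint arm with a two-finger parallel gripper is mounted at the origin on the work surface. World frame = base frame: x ahead of the robot, y to its left, z up, the work surface at z = 0. Lengths are in mm, angles in rad, forces in N, time in s.
With the tool pointing down it reaches from about 400 to 900 mm from the base axis. Payload 5.6 kg.
Tool frame: the origin (TCP) lies midway between the tips of the shut fingers; the grasp point (between the pads) lies 19 mm behind it; x points along the fingers, y is the direction in which the jaws open and shut, and the axes are right-handed (so a half turn about x gives the same grasp; the last joint's range is limited). The gripper opens to 92 mm and grips with 3 to 60 N. Pads are 20 mm wide; open, the fingers measure 128 mm over their backs; the gripper's body (75 mm by 189 mm) begins 69 mm behind the grasp point.
Start: joints at [-1.181, 0.468, -0.012, 1.603, 0.006, 1.071, -0.056], TCP at [272.66, 590.056, 214.592] pointing down, gripper open.
Joint ranges: [-2.53, 2.53], [-0.31, 2.02], [-1.57, 1.55], [0.28, 2.44], [-1.29, 4.43], [0.15, 1.84], [-2.92, 2.92]. Speed limits (rad/s): [2.57, 2.57, 3.14, 3.14, 3.14, 3.14, 3.14].

## Interface

Orientations are given as a rotation vector (axis times angle).
In Python, from cell import robot, grip, kin, viewer gives the robot as it stands. Calls block until the motion is done:
- robot.movep(position, orientation): joint-space move of the TCP to a pose.
- robot.servo_line(position, feed=150, rotation=None): straight line of the TCP; rotation=None keeps the orientation; feed is the mean speed in mm/s.
- robot.goto_joints(angles): joint-space move.
- grip(opening, newtons=None): opening from 0.0 (shut) to 1.0 (fully open); newtons is the grip in N (None keeps the last); returns when the fingers have stopped.
- robot.hold(seconds).
- kin.ik(position, orientation): joint angles nearest the present ones, or None.
- robot.observe(): the state.
- viewer.read_camera(name): name is "scene" or "top" or "wrist"; returns the picture (420x560x3 uint8, red, green, blue); there is no depth.
- viewer.camera_info(name): a dict with "camera_matrix" (3x3 intrinsics, pixels), "k1" (the pictures are not rectified: a ray, as slopes to the right and down, at radius r is drawn at 1 + k1 r^2 times it, then the intrinsics apply), "R" (3x3) and "t" (3): a world point X has camera coordinates R X + t. Camera axes: x right, y down, z forward; pixel columns grow to the right and rows downward; lengths in mm; the calibration is good to about 2 mm. A picture is of the moment at which its call begins: read the wrist's pose just before it. camera_info takes no time and is no camera call; for the wrist camera it gives the pose at the moment of the call.
A pose or a line that the arm cannot do raises robot.IKError and nothing moves.
- robot.job_done(): hands the job in, once; it reports no verdict.
Trained networks look in the newest picture that a camera, given by its name, has taken for a name from the list of things; names that differ only in an ending like _2 or _b are one class to them, and where a whole thing is asked for, a point or a joint stands for the part that bears it (a point fixed in the world has none). Each returns a list of dicts, best first, with "confidence" (0 to 1); they miss things now and then, are a little off and sometimes report something else, mostly with a low value. They report only what shows in the picture. A call takes as long as a camera call. They do not tell look-alikes from the thing itself.
- viewer.silhouettes(name, camera): "mask" (420x560 bool, what is visible of it).
- viewer.pinpoint(name, camera): "at" ([x, y, z] in mm, in the coordinates of the camera as it stood for that picture, good to about 4 mm: a listed point, or the origin of a listed thing).
The state is a dict: "t": time; "joints": joint angles; "joint_velocities": joint speeds; "joint_torque": joint torques, N m; "tcp_pos": TCP position; "tcp_rot": TCP orientation; "contact_force": force on the tool from outside, world axes, zero at the start; "wrist_torque": the same for the moment, N m; "grip_width": opening from 0.0 (shut) to 1.0 (fully open).
Only numpy, scipy, OpenCV 4.12 (cv2) and the standard library are available. Lean on these libraries where they do the work, as an engineer would, in place of code of your own. Each camera call takes 0.05 s, during which the arm holds its last target. There are 200 camera calls.

## Task

The little sewing cupboard's door is ajar but held by its child lock. Take the wooden stick out of its block, push it down through the gap behind the door's top edge to press the lock's sprung hook down, gently so that the plastic does not snap, and with the hook still held down draw the door outwards with the stick until it is past the catch; open the door wide, nearly square to the cupboard. Then stand the stick back in its block, pushed fully home, and leave everything else on the table where it is.

Things in the scene. Friction and masses are not known exactly. Their poses are not given: they have to be found in the camera images.
- cupboard: Fixed wooden cupboard, 140 deep (x), 220 wide (y), 160 high. Origin: middle of its front face, at table level; x points into the cupboard (away from the door), y to the hinge side (the hinge is an upright line at x 0, y +110 in this frame), z up. Its top panel is 12 thick and its front edge is at x 0. A low pincushion, 32 high, is fixed at the back of the top.
- door (a joint): Angle of the door, rad: 0 shut, grows as it opens towards the front, up to 1.7. The door is an overlay panel 220 wide, 14 thick, its top edge at height 160; its inner face contains the hinge line. It starts ajar (0.125 to 0.14) and the lock stops it near 0.15. Once free it turns stiffly (about 1 N at the lock) and stays where left.
- latch: White plastic child lock on the door's inner face; it moves with the door. Origin: on the inner face at the door's top edge (height 160), 165 from the hinge line, mid-lock; x from the door into the cupboard, square to the door, y along the door to the hinge, z up. A hook bar, 16 wide, runs inwards from 3 to 50 along x, its top 29 below the origin, with an upward barb at its far end.
- press (a point): Point of the lock (fixed to it) at its x 11.5, y 0, z 0: the middle of the gap, 20 to 25 wide, between the door and the front edge of the cupboard's top. Straight below it, on the hook bar, is a flat round screw head 15 across: press this. The screw is set differently each time: its top lies 10 to 26 below this point. That is not measured: feel for it.
- lip (a point): Lower edge, height 134, of the fixed lip under the cupboard's top, behind which the barb catches. The hook slides straight down on a spring: 4 N to start, 1.2 N more per mm; it clears the lip after 7 mm (12.5 N) and hits a hard stop at 10 mm (16 N). It snaps above 25 N: press slowly to about 14 N. Let go, it springs up: keep it down for the door's first 0.2 rad beyond the catch.
- stick_grip (a point): Centre of the stick's handle, where to grasp. The stick is a plain wooden tool standing upright: a handle 22 x 22 square and 55 high (this point half-way up it), below it a round shaft 10 in diameter and 75 long. Axes along the handle's sides, z up the stick. 45 g.
- stick_tip (a point): Centre of the flat lower end of the stick's shaft, 102.5 below the centre of the handle; z up the stick.
- stick_shoulder (a point): Centre of the underside of the handle, where the shaft begins, 27.5 below the centre of the handle; it rests on the top of the block when the stick is fully home.
- block: Fixed dark wooden block, 70 x 70, 85 high, with one upright round hole 15 in diameter and 80 deep in the middle of its top, in which the stick stands. Origin: centre of its underside, z up.
- spool_a: Bystander: thread spool 38 in diameter, 46 high, origin at the centre of its underside.
- spool_b: Bystander: thread spool like the other, origin at the centre of its underside.
- jar: Bystander: glass jar 70 in diameter, 90 high, origin at the centre of its underside.
- mug: Bystander: white mug 80 in diameter, 90 high, origin at the centre of its underside.
- bowl: Bystander: bowl 120 in diameter, 45 high, origin at the centre of its underside.
- clapper: Bystander: wooden pressing block 200 x 50, 28 high, lying flat, origin at the centre of its underside.
Not all that is in view belongs to the job. Of the things that look like the part that bears stick_grip, the largest one is meant.

How it is judged:
By the outcome, as a careful person would: the job done as asked, in the order asked, and still so for the second after the job is handed in, with the robot touching nothing.
It also fails if it takes over 67 s, if anything falls off the work surface, if the arm or the gripper's body presses on something with over 40 N, if the wrist force passes 120 N, or if a joint passes its speed limit or range.

## Working session

There is one attempt and no reset: what is moved stays moved. The work goes in short steps, each a Python script; the robot and the scene stay as the last script left them, time stands still between calls to the robot, and variables do not carry over. Pictures are saved under pics/ and viewed, about 8 in all and at most 12, crops included, and the job is handed in when it is done.

```bash
ls; mkdir -p pics
cat > h.py <<'E'
import numpy as np, cv2
from cell import robot, grip, kin, viewer
from scipy.spatial.transform import Rotation as Rn
def snap(cam,fn=None):
    ci=viewer.camera_info(cam); im=viewer.read_camera(cam)
    if fn: cv2.imwrite('pics/'+fn,im[:,:,::-1])
    return ci,im
def toworld(ci,p): return np.array(ci['R']).T@(np.array(p)-np.array(ci['t']))
def proj(ci,X):
    c=np.array(ci['R'])@np.array(X)+np.array(ci['t']); s=c[:2]/c[2]; s=s*(1+ci['k1']*(s@s))
    K=np.array(ci['camera_matrix']); return (K@[s[0],s[1],1])[:2]
E
python3 - <<'E'
from h import *
np.set_printoptions(precision=1,suppress=True)
ims=[]
for cam in ['scene','top']:
    ci,im=snap(cam); ims.append(im)
    for n in ['cupboard','latch','press','stick_grip','stick_tip','stick_shoulder','block','spool_a','jar','mug','bowl','clapper','door']:
        try:
            for d in viewer.pinpoint(n,cam)[:4]:
                W=toworld(ci,d['at']); print(cam,n,round(d['confidence'],2),W,proj(ci,W))
        except Exception as e: print(n,e)
cv2.imwrite('pics/a.png',ims[0][:,:,::-1]);cv2.imwrite('pics/b.png',ims[1][:,:,::-1])
o=robot.observe();print(o['t'],o['tcp_rot'],o['grip_width'])
E
```

```text
pics
scene latch 0.67 [ 279.  -408.9   -5. ] [160.5 170.9]
scene latch 0.47 [583.9 -19.6 157.6] [246.6 218.9]
scene latch 0.28 [466.  383.2   1.6] [417.2 263.7]
scene stick_grip 0.79 [ 520.  -279.3  110.2] [157.5 197.2]
scene stick_grip 0.69 [ 425.2 -243.1   80. ] [187.1 186.5]
scene stick_grip 0.56 [ 495.7 -184.9   78.2] [197.1 207.3]
scene stick_tip 0.62 [ 425.6 -239.7   -1.8] [191.7 209.2]
scene stick_tip 0.59 [ 515.4 -280.4   -0.5] [164.7 227.3]
scene stick_shoulder 0.66 [ 515.2 -274.    87.2] [161.7 203.3]
scene stick_shoulder 0.63 [ 425.7 -237.1   57.9] [190.1 193.3]
scene stick_shoulder 0.44 [ 497.2 -180.4   54.1] [199.5 214.8]
scene block 0.89 [ 515.  -280.     4.1] [164.6 226. ]
scene spool_a 0.58 [ 651.8 -212.5   -0.1] [165.5 269.3]
scene spool_a 0.52 [ 518.8 -425.7   -0.1] [115.9 218.2]
scene jar 0.66 [618.2 -27.8 135.2] [238.7 235.6]
scene jar 0.57 [ 702.4 -296.4    0.3] [124.2 277.7]
scene bowl 0.64 [467.7 382.8   0.1] [416.8 264.5]
scene bowl 0.45 [598.6 -27.5 162. ] [241.1 221.1]
scene clapper 0.67 [ 283.4 -411.2   -5.5] [159.2 171.7]
door it knows: block, bowl, clappe
[... 625 characters left out ...]

top stick_shoulder 0.56 [ 518.  -277.7   86.1] [373.6 221.2]
top stick_shoulder 0.18 [ 281.9 -414.4    1. ] [413.5 308.4]
top block 0.74 [ 281.4 -412.1    2.1] [412.9 308.6]
top block 0.69 [ 521.1 -277.8   -2.8] [365.8 225.4]
top spool_a 0.73 [ 519.2 -428.7   -3.4] [415.3 227.3]
top spool_a 0.71 [ 521.5 -280.4   -3.4] [366.6 225.3]
top spool_a 0.54 [ 652.4 -211.7   -1.3] [343.3 181.3]
top jar 0.66 [ 700.7 -295.5    2.2] [370.8 166.6]
top mug 0.55 [680.7 398.9   0.4] [139.4 166.4]
top clapper 0.93 [ 285.9 -414.4   -2.1] [413.1 306.9]
door it knows: block, bowl, clapper, cupboard, jar, latch, lip, mug, press, spool, stick_grip, stick_shoulder, stick_tip
1.3 [ 0.3  1.5 -0.3] 1.0010398259632096
```

View pics/a.png

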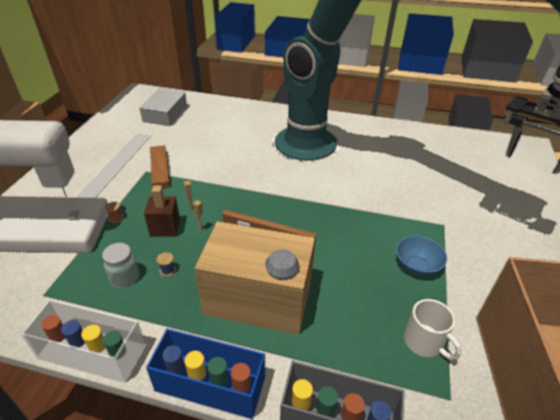

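View pics/b.png

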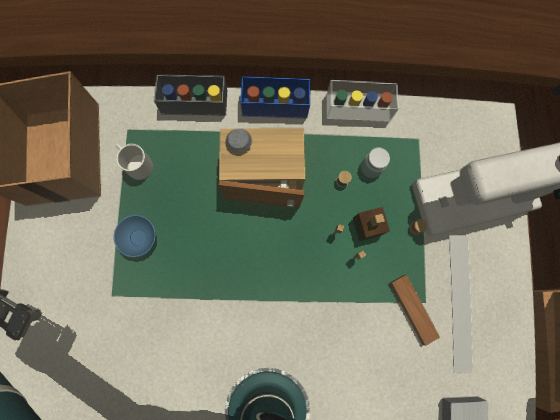

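Cupboard front faces the robot with its hinge on the left (top ~(220,185)) and lock near (288,190). The stick is in the dark block at (372,222), with two small decoys at (340,229) and (361,255). Next, closer wrist views.

```bash
cat >> h.py <<'E'
def down(a):
    x=np.array([0,0,-1.]); y=np.array([np.cos(a),np.sin(a),0]); return Rn.from_matrix(np.c_[x,y,np.cross(x,y)]).as_rotvec()
def find(cam,names,fn=None):
    ci,im=snap(cam,fn)
    for n in names:
        for d in viewer.pinpoint(n,cam)[:3]:
            print(n,round(d['confidence'],2),toworld(ci,d['at']).round(1),proj(ci,toworld(ci,d['at'])).round())
    return ci,im
E
python3 - <<'E'
from h import *
np.set_printoptions(precision=2,suppress=True)
o=robot.observe(); R=Rn.from_rotvec(o['tcp_rot']).as_matrix(); print(R)
ci=viewer.camera_info('wrist'); print('cam in world',toworld(ci,[0,0,0]),'tcp',o['tcp_pos']); print(np.array(ci['R']))
p=o['tcp_pos']
for a in (0,np.pi/2,-np.pi/2,np.pi): print(a,kin.ik([590,-25,300],down(a)),kin.ik([518,-279,250],down(a)))
robot.servo_line([p[0],p[1],380],feed=250)
for a in (np.pi/2,-np.pi/2):
    q=kin.ik([560,-30,400],down(a))
    if q is not None:
        robot.goto_joints(q);break
print(a);find('wrist',['press','latch','cupboard'],'c.png')
ci=viewer.camera_info('wrist'); print('cam in world',toworld(ci,[0,0,0]))
print(robot.observe()['t'])
E
```

```text
[[ 0.    0.42  0.91]
 [-0.    0.91 -0.42]
 [-1.   -0.    0.  ]]
cam in world [206.92 619.95 384.33] tcp [272.66 590.05 214.56]
[[ 0.42  0.91  0.  ]
 [ 0.88 -0.41  0.26]
 [ 0.23 -0.11 -0.97]]
0 [-0.5   0.32  0.62  1.69 -0.2   1.2   0.17] [-0.28  0.44  0.96  1.77 -0.4   1.14  0.81]
1.5707963267948966 [-0.34  0.3   0.41  1.68 -0.13  1.19  1.67] [-0.24  0.42  0.9   1.76 -0.36  1.13  2.34]
-1.5707963267948966 [-0.63  0.35  0.8   1.7  -0.27  1.21 -1.34] [-0.29  0.45  0.98  1.77 -0.41  1.14 -0.76]
3.141592653589793 [-0.93  0.6   1.36  1.71 -0.6   1.34 -2.6 ] [-0.46  0.67  1.35  1.78 -0.69  1.28 -2.08]
1.5707963267948966
press 0.19 [464.  383.    1.4] [500. 123.]
latch 0.44 [583.7 -21.7 159.8] [285. 204.]
cupboard 0.63 [608.5  27.5  -1. ] [308. 197.]
cam in world [487.8  -29.51 569.65]
4.7333
```

View pics/c.png

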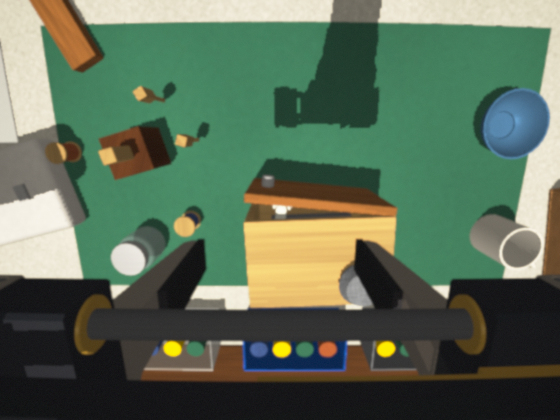

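The wrist camera shows the door gap at about (285,208), a knob on the door front at (267,181), and the stick and block at (130,150). I'll take closer views of both.

Run:
```python
from h import *
import pickle
a=np.pi/2; D={}
def look(p,tag,names):
    q=kin.ik(p,down(a)); robot.goto_joints(q); robot.hold(0.2)
    ci,im=find('wrist',names); D[tag]=(ci,im); print(toworld(ci,[0,0,0]).round(1))
look([600,10,270],'gap',['press','latch','cupboard'])
robot.servo_line([600,10,330],feed=300)
look([560,-279,270],'blk',['stick_grip','stick_shoulder','block'])
pickle.dump(D,open('D.pkl','wb'))
crop=lambda im,r,c: cv2.resize(im[r:r+200,c:c+266],None,fx=3,fy=3,interpolation=cv2.INTER_CUBIC)
g=D['gap'][1]; cv2.imwrite('pics/d.png',crop(g,90,150)[:,:,::-1]); cv2.imwrite('pics/e.png',crop(D['blk'][1],80,150)[:,:,::-1])
print(robot.observe()['t'])
```

```text
press 0.69 [599.5 -28.  161.5] [241. 208.]
latch 0.86 [586.3 -21.1 157.4] [249. 194.]
cupboard 0.71 [605.5  28.9  -1.5] [293. 185.]
[527.9   9.1 441.8]
stick_grip 0.72 [ 518.  -275.4  111.8] [282. 161.]
stick_grip 0.63 [ 494.  -183.2   74.3] [358. 139.]
stick_grip 0.62 [ 430.  -242.3   78.2] [311.  81.]
stick_shoulder 0.91 [ 518.2 -278.9   84.1] [278. 159.]
stick_shoulder 0.76 [ 496.3 -182.9   59.7] [355. 140.]
stick_shoulder 0.74 [ 426.7 -243.3   57.9] [308.  80.]
block 0.61 [ 513.4 -275.4    1.9] [281. 151.]
[ 488.5 -277.7  439.8]
7.65
```

View pics/d.png

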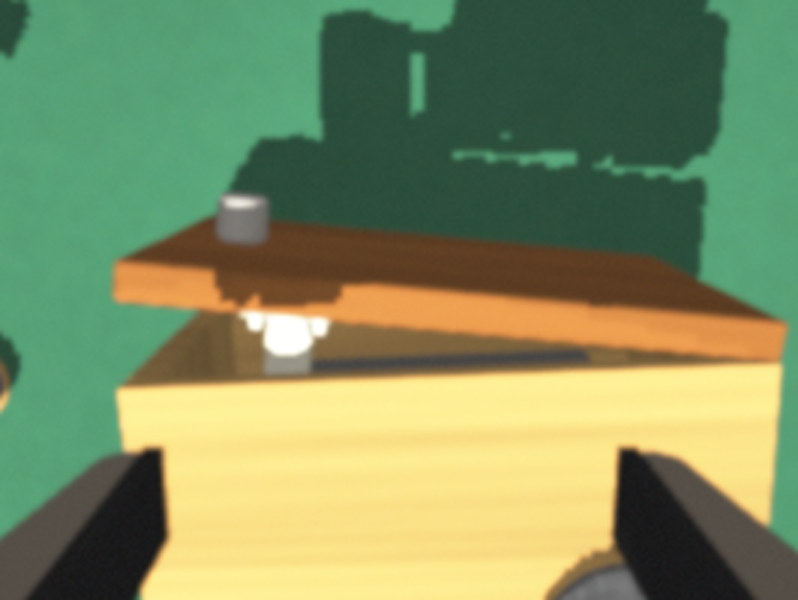

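View pics/e.png

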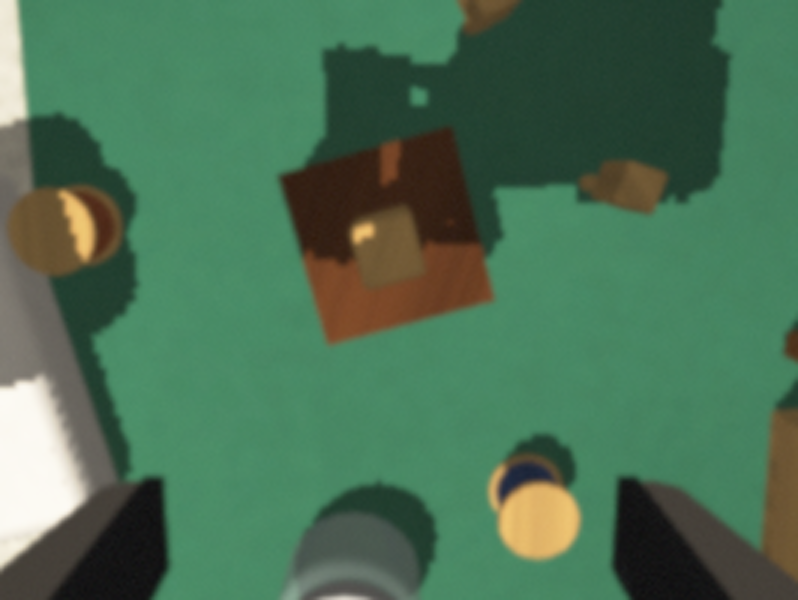

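The gap view shows the cupboard's front top corners at crop pixels (119,388) and (781,364), and the door's inner top edge running (115,300) to (782,360). The block view shows the block top corners and the handle top clearly, both yawed about 15°. I'll turn these into world positions.

```bash
cat >> h.py <<'E'
def back(ci,uv,z):
    K=np.array(ci['camera_matrix']); s=cv2.undistortPoints(np.array([[uv]],float),K,np.array([ci['k1'],0,0,0.]))[0,0]
    R=np.array(ci['R']); C=-R.T@np.array(ci['t']); d=R.T@np.r_[s,1]; return C+d*(z-C[2])/d[2]
E
python3 - <<'E'
from h import *
import pickle
np.set_printoptions(precision=2,suppress=True)
D=pickle.load(open('D.pkl','rb'))
f=lambda p,r,c:((p[0]+.5)/3-.5+c,(p[1]+.5)/3-.5+r)
ci=D['gap'][0]
P=[back(ci,f(p,90,150),160) for p in [(119,388),(781,364),(115,300),(782,360),(118,262),(785,323)]]
for p in P: print(p)
L,H=P[0],P[1]; e=H-L; print('width',np.linalg.norm(e),'yaw',np.degrees(np.arctan2(-e[0],e[1])),'mid',(L+H)/2)
d=P[3]-P[2]; print('door w',np.linalg.norm(d),'ang',np.arctan2(e[0],e[1])-np.arctan2(d[0],d[1]))
ci=D['blk'][0]
B=[back(ci,f(p,80,150),85) for p in [(280,176),(453,127),(494,299),(329,344)]]
T=[back(ci,f(p,80,150),140) for p in [(350,222),(407,205),(425,274),(368,290)]]
for Q in (B,T):
    Q=np.array(Q);print(Q.mean(0),[(np.linalg.norm(v),np.degrees(np.arctan2(v[1],v[0]))) for v in (np.roll(Q,-1,0)-Q)])
E
```

```text
[610.73 -80.25 160.  ]
[602.63 138.04 160.  ]
[581.22 -79.21 160.  ]
[601.27 138.22 160.  ]
[568.94 -77.29 160.  ]
[588.83 137.8  160.  ]
width 218.44172208170875 yaw 2.1241818811884685 mid [606.68  28.9  160.  ]
door w 218.35715636861218 ang -0.129037426578075
[ 518.01 -277.84   85.  ] [(np.float64(69.14668665179356), np.float64(105.49755421687426)), (np.float64(68.49172393082199), np.float64(15.061381359919412)), (np.float64(68.88683927471278), np.float64(-74.33751003106512)), (np.float64(68.68853852563561), np.float64(-164.7203783111235))]
[ 516.6 -278.3  140. ] [(np.float64(19.645051770239895), np.float64(106.52838760509432)), (np.float64(23.55614408349387), np.float64(15.34384541467166)), (np.float64(19.925985697728937), np.float64(-74.08976393543294)), (np.float64(23.34873000763789), np.float64(-165.3534724880416))]
```

Geometry is consistent: yaw 2.1°, door at 0.129 rad, press point about (599,-26.5). Now I'll grasp the stick and move it over the gap.

```bash
cat >> h.py <<'E'
A=np.radians(15.3); Rg=down(A)
th=np.radians(2.1); cx=np.array([np.cos(th),np.sin(th)]); cy=np.array([-np.sin(th),np.cos(th)])
Hg=np.array([606.7,28.9])+110*cy
def loc(phi,x,r=165):  # world xy of door-local point
    u=-np.sin(phi)*cx-np.cos(phi)*cy; n=np.cos(phi)*cx-np.sin(phi)*cy
    return Hg+r*u+x*n
def F(n=4):
    v=[]
    for _ in range(n): robot.hold(0.02); v.append(robot.observe()['contact_force'])
    return np.mean(v,0)
S=np.array([517.4,-278.1])
E
python3 - <<'E'
from h import *
np.set_printoptions(precision=2,suppress=True)
for ph in np.linspace(.13,1.6,8): 
    q=kin.ik(np.r_[loc(ph,5),220],Rg); print(round(ph,2),loc(ph,5),None if q is None else np.array(q))
grip(0.65,20)
robot.movep(np.r_[S,180],Rg)
robot.servo_line(np.r_[S,93.5],feed=80)
f0=F(); grip(0.0,15); robot.hold(.1); print('grip',robot.observe()['grip_width'],F()-f0)
grip(0.0,50); robot.hold(.1); print('grip',robot.observe()['grip_width'],F()-f0)
robot.servo_line(np.r_[S,180],feed=80)
robot.servo_line(np.r_[S,310],feed=200)
print(robot.observe()['tcp_pos'],F()-f0)
robot.movep(np.r_[loc(.129,11.5),290],Rg)
ci,im=find('wrist',['stick_tip','stick_grip','stick_shoulder'],'f.png'); print(robot.observe()['tcp_pos'])
ci,im=find('scene',['stick_tip','stick_grip','press'])
cv2.imwrite('pics/g.png',cv2.resize(im[120:320,120:386],None,fx=3,fy=3,interpolation=cv2.INTER_CUBIC)[:,:,::-1])
print(robot.observe()['t'])
E
```

```text
0.13 [592.27 -25.92] [-0.67  0.47  0.88  1.79 -0.41  1.08  0.62]
0.34 [558.15 -20.13] [-0.72  0.4   0.89  1.87 -0.36  1.04  0.58]
0.55 [525.99  -7.36] [-0.78  0.33  0.9   1.94 -0.3   1.01  0.52]
0.76 [497.2   11.83] [-0.85  0.25  0.89  2.01 -0.24  0.99  0.43]
0.97 [473.05  36.61] [-0.91  0.19  0.86  2.06 -0.18  0.97  0.32]
1.18 [454.59  65.88] [-0.96  0.15  0.82  2.09 -0.13  0.96  0.2 ]
1.39 [442.63  98.35] [-1.    0.13  0.78  2.1  -0.11  0.96  0.11]
1.6 [437.71 132.6 ] [-1.03  0.14  0.73  2.09 -0.11  0.96  0.03]
grip 0.237779567435658 [0.51 0.46 0.68]
grip 0.23577720795599413 [0.09 0.26 0.56]
[ 516.93 -277.49  308.83] [-0.38 -0.15 -0.97]
stick_tip 0.89 [596.9 -29.9 205.7] [278. 218.]
stick_tip 0.55 [ 427.5 -239.9    0.5] [151. 274.]
stick_tip 0.48 [ 497.1 -184.4    1.1] [197. 255.]
stick_grip 0.78 [597.3 -29.6 309.5] [278. 269.]
stick_grip 0.52 [ 497.1 -181.8   75.8] [183. 274.]
stick_shoulder 0.84 [600.6 -28.5 279.7] [284. 249.]
stick_shoulder 0.54 [ 500.7 -180.8   60.2] [189. 269.]
[598.7  -28.57 290.36]
stick_tip 0.51 [ 499.6 -181.1   -2.5] [201. 231.]
stick_tip 0.47 [595.1 -27.4 208.5] [241. 204.]
stick_tip 0.46 [ 426.9 -241.2   -1.1] [191. 209.]
stick_grip 0.66 [597.  -28.2 305.3] [238. 168.]
stick_grip 0.51 [ 427.7 -242.3   74.7] [187. 189.]
stick_grip 0.5 [ 496.5 -187.1   77.9] [196. 207.]
press 0.38 [600.  -27.2 161.3] [241. 222.]
15.325
```

View pics/g.png

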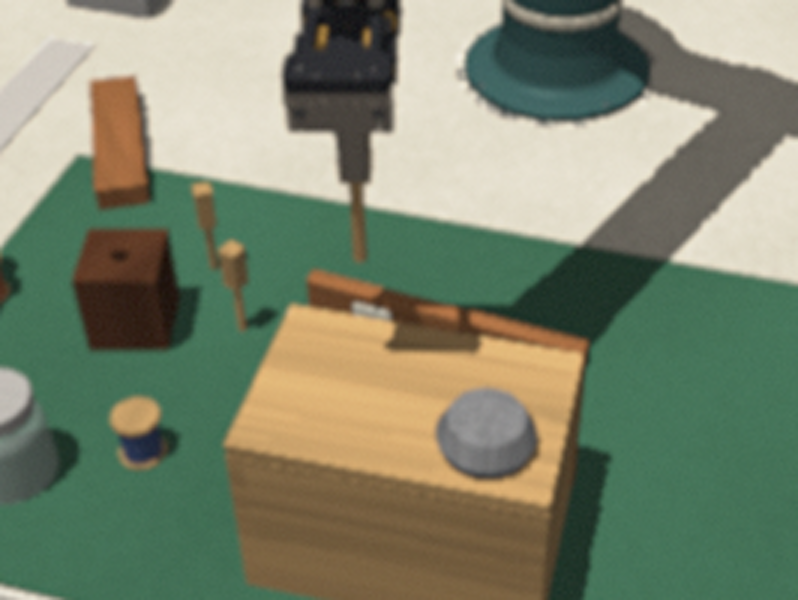

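View pics/f.png

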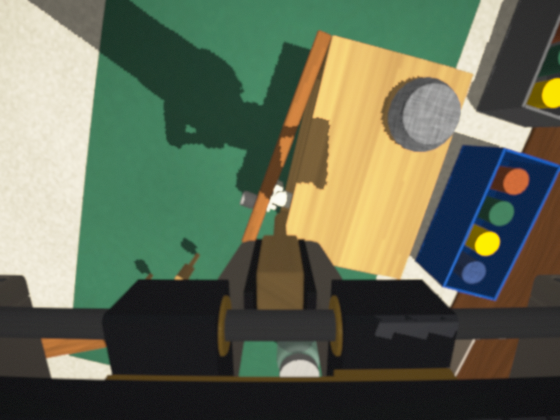

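The stick is held upright and the door gap is just below its tip at (278,218). Now a guarded descent.

Run:
```python
from h import *
np.set_printoptions(precision=2,suppress=True)
T=loc(.129,11.5)
robot.servo_line(np.r_[T,249],feed=80); robot.hold(.3)
f0=F(6); o=robot.observe(); print('at',o['tcp_pos'],f0,'want',T, 'rot',Rn.from_rotvec(o['tcp_rot']).as_matrix()[:,0])
np.save('f0.npy',f0)
z=249; log=[]
while z>206:
    z-=1.5 if z>236 else .7
    robot.servo_line(np.r_[T,z],feed=25)
    f=F(2)-f0; p=robot.observe()['tcp_pos']; log.append(np.r_[z,p-np.r_[T,83.5],f])
    if abs(f[2])>2.5 or np.hypot(f[0],f[1])>3: break
for l in log[-8:]: print(l)
print(robot.observe()['t'])
```

```text
at [599.01 -26.51 249.22] [ 0.04  0.17 -0.47] want [598.9  -26.53] rot [ 0.  0. -1.]
[223.6   -0.01  -0.01 140.09   0.06  -0.71  -0.77]
[222.9   -0.02   0.   139.36  -0.35   0.07   0.15]
[222.2   -0.02  -0.01 138.66  -0.88  -0.21   0.14]
[221.5   -0.02   0.01 137.97  -0.17  -0.42   0.26]
[220.8   -0.     0.01 137.27  -0.39  -0.78  -0.58]
[220.1   -0.03  -0.   136.58  -0.1    0.35   0.7 ]
[219.4    0.14  -0.02 136.1    0.39   0.83   1.35]
[218.7    0.2   -0.05 135.53  -0.75   0.36   4.51]
25.7417
```

Contact at tip z ≈ 136, about 24 mm below the edge, which is consistent with the screw. Next: press to about 14 N, then draw outwards with force regulation.

Run:
```python
from h import *
np.set_printoptions(precision=2,suppress=True)
f0=np.load('f0.npy'); T=loc(.129,11.5); z=218.7
while z>207:
    z-=.8
    robot.servo_line(np.r_[T,z],feed=15); f=F(3)-f0
    if f[2]>=13.4: break
p=robot.observe()['tcp_pos']; print('pressed',z,p[2]-83.5,f,robot.observe()['t'])
if 12<f[2]<18:
    path=[(.129,8),(.129,5)]+[(ph,4.) for ph in np.arange(.15,.60,.03)]
    for ph,x in path:
        robot.servo_line(np.r_[loc(ph,x),z],feed=40); f=F(2)-f0
        p=robot.observe()['tcp_pos']; print(round(ph,3),round(z,2),(p-np.r_[loc(ph,x),83.5]).round(2),f,round(float(robot.observe()['t']),2))
        if np.hypot(f[0],f[1])>10 or f[2]>20 or f[2]<9: print('STOP');break
        z+=np.clip((f[2]-14)/1.2*.5,-.8,.8)
```

```text
pressed 209.09999999999985 127.4405016901373 [-1.05  0.19 13.64] 29.3417
0.129 209.1 [  1.9   -0.35 127.66] [-0.12  0.22 13.74] 29.62
0.129 208.99 [  2.05  -0.49 127.6 ] [-0.26 -0.31 12.99] 29.91
0.15 208.57 [  1.98  -0.53 127.19] [-0.29  0.12 13.94] 30.2
0.18 208.54 [  2.    -0.6  127.18] [-0.33  0.19 13.66] 30.51
0.21 208.4 [  1.98  -0.66 127.02] [-0.79 -1.33 13.62] 30.82
0.24 208.24 [  2.03  -0.66 126.87] [-1.02 -0.32 14.45] 31.12
0.27 208.43 [  2.02  -0.71 126.99] [-0.31 -0.69 13.96] 31.43
0.3 208.41 [  2.02  -0.74 126.96] [-0.1  -0.55 14.39] 31.74
0.33 208.58 [  1.99  -0.8  127.07] [-0.14 -0.76 13.9 ] 32.05
0.36 208.53 [  1.98  -0.8  126.99] [-0.24 -0.72 14.21] 32.36
0.39 208.62 [  1.93  -0.81 127.03] [-0.7  -1.72 14.14] 32.67
0.42 208.68 [  1.91  -0.83 127.04] [-0.58 -0.67 13.91] 32.98
0.45 208.64 [  1.9   -0.87 126.98] [-0.45 -0.89 14.01] 33.28
0.48 208.65 [  1.89  -0.85 126.96] [-1.   -1.37 14.52] 33.59
0.51 208.86 [  1.87  -0.86 127.12] [-0.05 -0.55 14.37] 33.9
0.54 209.02 [  1.78  -0.82 127.2 ] [-1.21 -1.57 14.26] 34.21
0.57 209.12 [  1.73  -0.8  127.25] [-0.22 -1.67 14.08] 34.52
```

The tip rode along on the hook at about 14 N to 0.57 rad, so the door is past the catch. I'll ease off the hook, sweep the door wide, withdraw and look.

Run:
```python
from h import *
np.set_printoptions(precision=2,suppress=True)
f0=np.load('f0.npy'); z=222.5
robot.servo_line(np.r_[loc(.575,4),z],feed=40); print('released',F()-f0)
for ph in np.arange(.67,1.54,.107):
    robot.servo_line(np.r_[loc(ph,4),z],feed=70); f=F(2)-f0
    if np.hypot(f[0],f[1])>12: print('STOP',ph);break
p=robot.observe()['tcp_pos']; print(round(ph,3),p,f)
robot.hold(.2)
robot.servo_line(np.r_[loc(ph,13),z],feed=40)
robot.servo_line(np.r_[loc(ph,13),290],feed=150)
f=F(); print(f-f0)
ci,im=snap('top')
cv2.imwrite('pics/k.png',cv2.resize(im[100:300,150:416],None,fx=3,fy=3,interpolation=cv2.INTER_CUBIC)[:,:,::-1])
o=robot.observe(); print(o['t'],o['tcp_pos'])
```

```text
released [ 0.28 -0.28 -0.01]
1.526 [438.37 121.83 222.44] [-0.87 -0.3   0.24]
[-0.49 -0.36 -0.19]
40.2333 [438.51 112.28 288.96]
```

View pics/k.png

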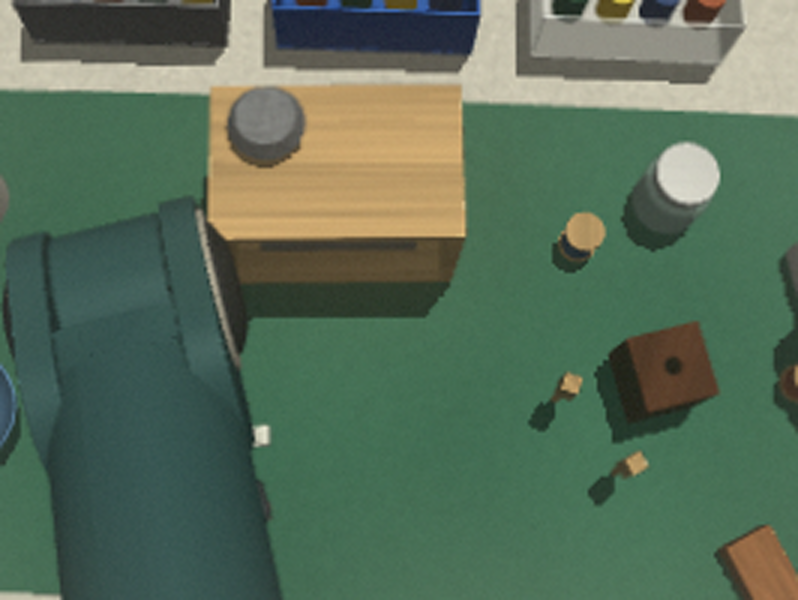

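The door stands wide open, with the freed white hook showing at (262,435), and the block's hole is at (672,365). Now the stick goes back.

Run:
```python
from h import *
np.set_printoptions(precision=2,suppress=True)
B=np.array([517.6,-278.0])
robot.movep(np.r_[B,300],Rg)
robot.servo_line(np.r_[B,178],feed=200); robot.hold(.2); f0=F(4); print(robot.observe()['tcp_pos'],f0)
z=178
while z>90:
    z-= 6 if z>100 else .8
    robot.servo_line(np.r_[B,z],feed=60); f=F(2)-f0
    if np.hypot(f[0],f[1])>6 or f[2]>4: break
print('end',z,robot.observe()['tcp_pos'],f,robot.observe()['t'])
```

```text
[ 518.18 -278.22  179.04] [-0.22 -0.51 -1.05]
end 92.80000000000003 [ 517.6  -278.03   93.48] [-1.46  1.59  6.8 ] 48.9667
```

Seated at TCP z 93.5, exactly the original height. I'll release, retreat and check.

Run:
```python
from h import *
np.set_printoptions(precision=2,suppress=True)
B=np.array([517.6,-278.0])
grip(0.65,20); robot.servo_line(np.r_[B,170],feed=120)
robot.servo_line(np.r_[B,260],feed=250)
robot.movep(np.r_[480,-250,330],down(np.pi/2)); robot.hold(.2)
find('wrist',['stick_shoulder','stick_grip'])
ci,im=snap('top'); find('top',['stick_shoulder'])
P=[loc(1.53,0,0),loc(1.53,0,220)]
print([proj(ci,np.r_[p,160]) for p in P],[proj(ci,np.r_[loc(1.3,0,220),160])])
si,sm=snap('scene')
out=np.hstack([cv2.resize(im[120:300,200:420],None,fx=1.8,fy=1.8,interpolation=cv2.INTER_CUBIC),cv2.resize(sm[140:320,130:350],None,fx=1.8,fy=1.8,interpolation=cv2.INTER_CUBIC)])
cv2.imwrite('pics/m.png',out[:,:,::-1]); print(robot.observe()['t'])
```

```text
stick_shoulder 0.71 [ 519.9 -280.5   82.9] [259. 214.]
stick_shoulder 0.59 [ 425.4 -242.4   55.6] [285. 146.]
stick_shoulder 0.55 [ 499.7 -182.5   60.1] [324. 197.]
stick_grip 0.84 [ 516.6 -278.9  111.3] [258. 217.]
stick_grip 0.79 [ 494.5 -184.5   73.4] [324. 195.]
stick_grip 0.56 [ 430.3 -242.4   78.2] [285. 151.]
stick_shoulder 0.59 [ 425.  -247.4   57.3] [361. 256.]
stick_shoulder 0.45 [ 495.9 -182.2   49.9] [337. 230.]
stick_shoulder 0.38 [ 652.1 -207.7   -3.1] [342. 182.]
[array([218.3, 179. ]), array([220.82, 265.76])] [array([241.21, 262.36])]
52.55
```

View pics/m.png

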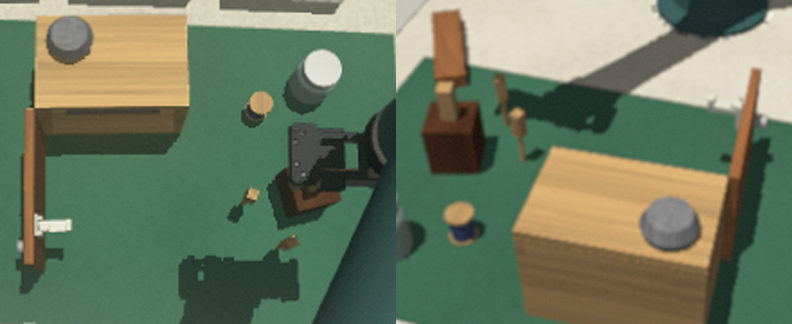

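The door's inner free edge sits at image (220.5,265.6), against (220.8,265.8) predicted for 1.53 rad. The hook is intact and the stick is seated in its block. Handing in.

Run:
```python
from h import *
print(robot.job_done(), robot.observe()['t'])
```

```text
the job is handed in; nothing more can be done
the job is handed in; nothing more can be done
```

The door is open to about 1.53 rad, nearly square to the cupboard, and the stick is back in its block, pushed fully home. I handed the job in shortly after 52.6 s on the robot's clock.

- **Pressing the lock:** I lowered the stick into the gap and felt the screw about 24 mm below the door's top edge. I pressed it to about 14 N, never above 14.6 N in the readings, and held it there while drawing the door out to 0.57 rad.
- **Opening:** I then let the hook up and swept the door wide with the stick.
- **Returning the stick:** It stopped in its block at the same height it was picked up from, under about 7 N of push.

**Last checks:**
- **Door:** its free edge was within a pixel of where 1.53 rad would put it.
- **Hook:** it looked intact.
- **Stick:** the wrist camera put the underside of the handle at z 83 mm, against 85 mm when fully home, which is within its error. The top camera's last search missed the stick because the gripper hid it.
- **Other objects:** the pincushion, jar, the spool in view, clapper and small sticks looked unmoved. The mug, the bowl and the other spool were outside that last crop, and I did not measure any of these again.

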